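Take a wheelchair armrest off its keyhole studs

ROBOT

A 6-joint arm with a two-finger parallel gripper is mounted at the origin on the work surface. World frame = base frame: x ahead of the robot, y to its left, z up, the work surface at z = 0. Lengths are in m, angles in rad, forces in N, time in s.
With the tool pointing down it reaches from about 0.25 to 0.725 m from the base axis. Payload 9.7 kg.
Tool frame: the origin (TCP) lies on the centre line of the jaws, within the pads' length; the fingertips stand 14 mm ahead of it and the grasp point (between the pads) lies 5 mm behind it; z points along the fingers, y is the line along which they close (so a half turn about z gives the same grasp; the last joint's range is limited). The gripper opens to 85 mm and grips with 20 to 120 N. Pads are 22 mm wide; open, the fingers measure 114 mm over their backs; the gripper's body (76 mm by 85 mm) begins 54 mm behind the grasp point. The pads swing forward as they close: fully open they stand 13 mm farther back than shut.
Start: joints at [-1.125, 0.087, 0.176, 1.66, 0, 1.571], TCP at [0.237, -0.496, 0.245] pointing down, gripper open.
Joint ranges: [-3.13, 3.13], [-0.85, 1.81], [-1.15, 1.24], [-2.2, 2.28], [-1.44, 1.52], [-3.14, 3.14]. Speed limits (rad/s): [2.22, 2.22, 2.57, 3.14, 3.14, 3.14].

INTERFACE

Orientations are given as a unit quaternion [w, x, y, z].
In Python, from plant import move_to, movel, set_joints, let_go, close, dwell, inverse_kinematics, snapshot, Unreachable, close_job, current_clock, current_joint_pos, current_joint_velocities, current_joint_efforts, current_tool_pos, current_eef_rot, current_wrist_force, current_moment, current_opening, current_finger_force gives the robot as it stands. The module is installed in compiled form; this text tells all that it offers. Calls block until the motion is done:
- move_to(position, orientation): joint-space move of the TCP to a pose.
- movel(position, ori=None, speed=0.15, guard=None): straight line of the TCP; ori=None keeps the orientation; speed is the mean speed in m/s. With guard (N) it stops when the force on the tool has changed by that much, and returns True; else False.
- set_joints(angles): joint-space move.
- let_go() and close(strength=None): open the fingers fully, or close them until they stop; strength is the grip in N (None keeps the last).
- dwell(seconds).
- inverse_kinematics(position, orientation): joint angles nearest the present ones, or None.
- snapshot(name): name is "scene" or "top" or "wrist"; returns a dict with "img" (480x640x3 uint8, red, green, blue), "fov_y" (degrees; the focal length in pixels is half the picture's height over the tangent of half this angle, whatever the lens; pixels are square), "cx", "cy" (the principal point, pixels), "R" (3x3) and "t" (3): a world point X has camera coordinates R X + t. Camera axes: x right, y down, z forward; pixel columns grow to the right and rows downward; lengths in m; the calibration is good to about 2 mm. The wrist camera is an equidistant fisheye: a pixel r from the principal point sees the ray r / f radians off the axis. A picture is of the moment at which its call begins. There is no depth.
A pose or a line that the arm cannot do raises Unreachable and nothing moves.
- close_job(): hands the job in; it is judged then, once.
Readings, each from a call of its own:
- current_clock(): time.
- current_joint_pos(): joint angles.
- current_joint_velocities(): joint speeds.
- current_joint_efforts(): joint torques, N m.
- current_tool_pos(): TCP position.
- current_eef_rot(): TCP orientation.
- current_wrist_force(): force on the tool from outside, world axes, zero at the start.
- current_moment(): the same for the moment, N m.
- current_opening(): finger opening in m.
- current_finger_force(): force on a finger pad.
Only numpy, scipy, OpenCV 4.12 (cv2) and the standard library are available. Lean on these libraries where they do the work, as an engineer would, in place of code of your own. Each camera call takes 0.05 s, during which the arm holds its last target. There are 200 camera calls.

TASK

The wheelchair armrest hangs by its two keyhole slots on the headed brass studs of the sloping stand. Without forcing it, slide it up the slope until the stud heads sit in the wide ends of the slots, lift it off, and lay it gently, flat and pad upwards, in the blue tray. Leave the other things on the bench where they are.

Things in the scene. Friction and masses are not known exactly. Their poses are not given: they have to be found in the camera images.
- armrest: Armrest, loose, 0.4 to 0.65 kg, rigid: dark steel plate 144 (x) x 180 (y) x 5 mm, with a grey padded bar 46 (x) x 180 (y) x 28 mm along the middle of its top (bar top 33 mm above the plate's underside, bar and plate flush at both ends). Origin: centre of the plate's underside; z out of the plate on the pad's side; y along the bar, up the slope while it hangs. Centre of mass near the middle.
- wide_a (a point): Centre of the wide end of the keyhole at armrest x = +48 mm, at the plate's underside (armrest y = +38 mm). The wide end is an octagonal hole 30 mm across; from it a slot 12 mm wide runs towards armrest +y, closed at y = +76 mm. At the start the stud neck is in the slot at y = +70 mm, so the armrest must go 32 mm up the slope to centre the stud here, good to about 4 mm; 10 mm farther the hole's rim meets the neck.
- wide_b (a point): The same for the other keyhole, at armrest x = -48 mm.
- low_end (a point): Middle of the bar's lower end face (armrest y = -90 mm, 19 mm above the plate's underside), where the armrest can be pushed up the slope; friction then holds it wherever it is left.
- stand: Sloping stand, fixed: a plywood panel 190 (x) x 300 mm (along the slope) x 12 mm on a red frame, sloping 18 degrees and rising towards the stand's own +y. Origin: on the bench under the panel's middle, the panel's top face being 70 mm above it there; z up.
- studs: Two brass studs fixed on the panel at x = +48 and -48 mm of this frame: neck 9 mm diameter, 9 mm high, then a head 20 mm diameter, 5 mm thick (top 14 mm above the panel). Origin: on the panel's top face midway between them, 55 mm up the slope from its middle; x across, y straight up the slope, z square out of the panel. The armrest's origin starts at y = -70 mm here; heads centred in the wide ends: y = -38 mm.
- tray: Empty shallow blue tray, fixed: outside 210 (x) x 246 (y) x 30 mm high, walls and floor 5 mm thick. Origin: centre of its underside, z up.
- screwdriver: Screwdriver lying on the bench, 170 mm long; bystander.
- wrench: Steel wrench lying on the bench, 180 mm long; bystander.
- jar: Glass jar with blue cap, 72 mm diameter, 90 mm high; origin under its middle; bystander.
- oil: Green oil bottle with red cap, 56 mm diameter, 150 mm high; origin under its middle; bystander.
- mug: Blue mug, 80 mm diameter, 90 mm high; origin under its middle; bystander.
- caster: Black caster wheel lying flat, 100 mm diameter, 32 mm high; origin under its middle; bystander.
- handgrip: White ribbed push-handle grip standing upright, 40 mm diameter, 118 mm high; origin under its middle; bystander.
Mind the look-alikes: they are no part of the job. There is more than one size of the armrest; the one meant has the size given above.

How it is judged:
By the outcome, as a careful person would: the job done as asked, in the order asked, and still so for the second after the job is handed in, with the robot touching nothing.
It also fails if it takes over 61 s, if anything falls off the work surface, if the arm or the gripper's body presses on something with over 40 N, if the wrist force passes 120 N, or if a joint passes its speed limit or range.

## Working session

There is one attempt and no reset: what is moved stays moved. The work goes in short steps, each a Python script; the robot and the scene stay as the last script left them, time stands still between calls to the robot, and variables do not carry over. Pictures are saved under pics/ and viewed, at most 10 in all, crops included, and the job is handed in when it is done.

```bash
mkdir -p pics
python3 - <<'E'
from plant import *
import cv2,numpy as np,pickle
for n in("scene","top"):
    s=snapshot(n);pickle.dump(s,open(n+".pkl","wb"));cv2.imwrite(f"pics/{n}0.png",s["img"][:,:,::-1])
    print(n,s["fov_y"],s["cx"],s["cy"],s["R"],s["t"])
print(current_clock(),current_tool_pos(),current_eef_rot(),current_opening())
E
```

```text
scene 49.86907047545736 313.9413515255422 246.684500926929 [[-0.18887081  0.98195175 -0.00992835]
 [ 0.78999225  0.14592791 -0.59549752]
 [-0.58330101 -0.12031542 -0.8032958 ]] [ 0.10994777 -0.3185905   1.68080784]
top 56.697390673045476 319.849503222548 241.07461388684288 [[-0.00494541 -0.99994303 -0.00945952]
 [-0.99699295  0.00566194 -0.07728518]
 [ 0.07733434  0.00904887 -0.99696415]] [-0.0087296   0.49256384  1.13362963]
0.1 [ 0.23704723 -0.49607514  0.24464659] [-5.96010337e-04  9.75264578e-01  2.21039875e-01 -1.43312306e-04] 0.0853967454929499
```

View pics/scene0.png

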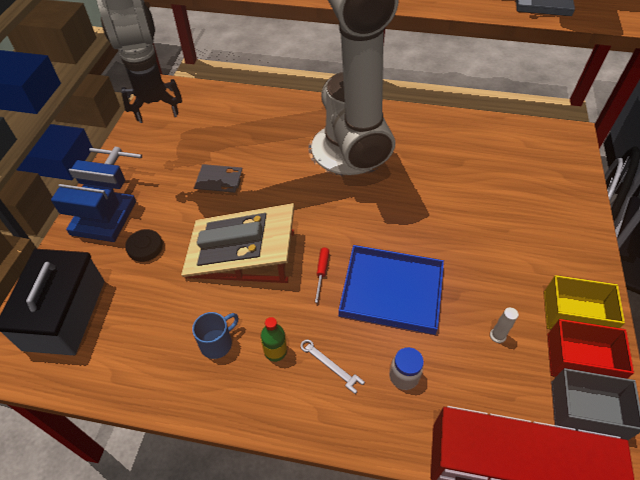

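View pics/top0.png

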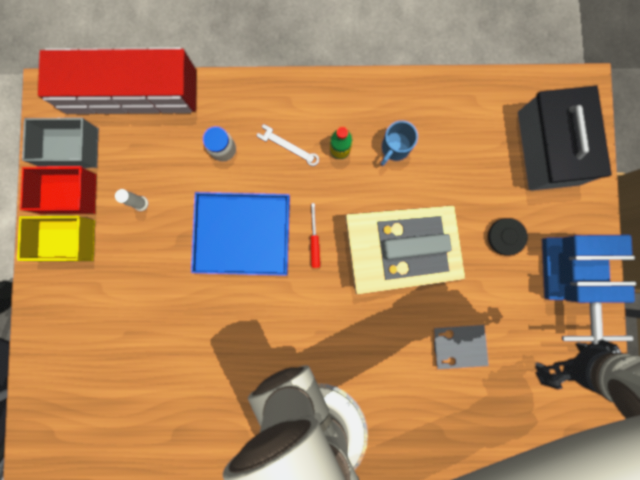

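The scene view shows the stand at about (240,242), rising to the right (world +y), and the tray at (392,288). The top view shows the armrest at about (415,247), with the studs at the slots' left ends near x≈390, and the tray at (241,233). The small plate at (460,347) is a decoy.

```bash
cat > h.py <<'E'
import numpy as np,cv2,pickle
def ray(s,uv):
    f=240/np.tan(np.radians(s["fov_y"]/2)); R=np.array(s["R"]);t=np.array(s["t"])
    d=np.array([(uv[0]-s["cx"])/f,(uv[1]-s["cy"])/f,1.]); return -R.T@t, R.T@d
def onz(s,uv,z):
    c,d=ray(s,uv); return c+d*(z-c[2])/d[2]
def onplane(s,uv,p,n):
    c,d=ray(s,uv); return c+d*((p-c)@n)/(d@n)
def proj(s,X):
    f=240/np.tan(np.radians(s["fov_y"]/2)); q=np.array(s["R"])@X+np.array(s["t"])
    return np.array([s["cx"]+f*q[0]/q[2],s["cy"]+f*q[1]/q[2]])
def big(m):
    c,_=cv2.findContours(m.astype(np.uint8),cv2.RETR_EXTERNAL,cv2.CHAIN_APPROX_NONE)
    return max(c,key=cv2.contourArea)
def quad(c):
    h=cv2.convexHull(c); e=1.
    while True:
        a=cv2.approxPolyDP(h,e,True)[:,0]
        if len(a)<=4: break
        e+=.5
    # refine: fit line to contour points near each side
    P=c[:,0].astype(float); L=[]
    for i in range(len(a)):
        p,q=a[i].astype(float),a[(i+1)%len(a)].astype(float);u=(q-p)/np.linalg.norm(q-p);n=np.array([-u[1],u[0]])
        s=(P-p)@u/np.linalg.norm(q-p);k=(abs((P-p)@n)<3)&(s>.1)&(s<.9)
        vx,vy,x,y=cv2.fitLine(P[k].astype(np.float32),cv2.DIST_HUBER,0,.01,.01).ravel();L.append(np.cross([x,y,1],[x+vx,y+vy,1]))
    o=[np.cross(L[i-1],L[i]) for i in range(len(L))]
    return np.array([v[:2]/v[2] for v in o])
def crop(img,x,y,w,h,k): return cv2.resize(img[y:y+h,x:x+w],None,fx=k,fy=k,interpolation=cv2.INTER_CUBIC)
E
python3 - <<'E'
from h import *
out=[]
for n,roi in(("top",(335,195,140,110)),("scene",(170,190,140,110))):
    s=pickle.load(open(n+".pkl","rb"));img=s["img"];hsv=cv2.cvtColor(img,cv2.COLOR_RGB2HSV)
    b=cv2.inRange(hsv,(105,150,80),(125,255,255))
    g=np.zeros_like(b)
    x0,x1,y0,y1=(185,300,185,280) if n=="top" else (330,450,235,340)
    g[y0:y1,x0:x1]=b[y0:y1,x0:x1]
    q=quad(big(g)); print(n,"tray",q.round(1).tolist()); P=np.array([onz(s,v,.03) for v in q]);print(P.round(4).tolist(),P.mean(0), [np.linalg.norm(P[i]-P[i-1]).round(4) for i in range(4)])
    x,y,w,h=roi; m=np.zeros_like(b); m[y:y+h,x:x+w]=cv2.inRange(hsv,(20,40,150),(35,180,255))[y:y+h,x:x+w]
    try:
        q=quad(big(m)); print("panel",q.round(1).tolist()); print([onz(s,v,.07).round(3).tolist() for v in q])
    except Exception as e: print(e)
    c=crop(img,x,y,w,h,4)[:,:,::-1].copy(); out.append(c[:, :400] if 0 else c)
    print(n,"hsv panel",hsv[220,360] if n=="top" else hsv[262,200])
v=np.vstack(out);cv2.imwrite("pics/crop1.png",cv2.resize(np.hstack(out),(800,314),interpolation=cv2.INTER_AREA))
E
```

```text
top tray [[196.4, 193.7], [287.7, 195.6], [285.5, 273.6], [192.5, 270.6]]
[[0.6168, 0.3084, 0.03], [0.6102, 0.0711, 0.03], [0.4089, 0.0766, 0.03], [0.4177, 0.3151, 0.03]] [0.51341346 0.19280479 0.03      ] [np.float64(0.1993), np.float64(0.2373), np.float64(0.2014), np.float64(0.2387)]
panel [[453.5, 205.7], [464.3, 278.4], [356.2, 293.3], [345.7, 214.4]]
[[0.575, -0.344, 0.07], [0.395, -0.366, 0.07], [0.36, -0.1, 0.07], [0.555, -0.076, 0.07]]
top hsv panel [ 28  71 242]
scene tray [[353.5, 245.3], [442.6, 260.7], [436.3, 329.0], [339.0, 310.4]]
[[0.407, 0.0767, 0.03], [0.4144, 0.3176, 0.03], [0.6221, 0.3113, 0.03], [0.6145, 0.0703, 0.03]] [0.51449537 0.19395768 0.03      ] [np.float64(0.2076), np.float64(0.241), np.float64(0.2078), np.float64(0.2411)]
panel [[181.9, 273.6], [184.4, 264.5], [286.9, 249.5], [284.7, 259.3]]
[[0.605, -0.337, 0.07], [0.577, -0.34, 0.07], [0.482, -0.091, 0.07], [0.514, -0.089, 0.07]]
scene hsv panel [ 0 21 87]
```

View pics/crop1.png

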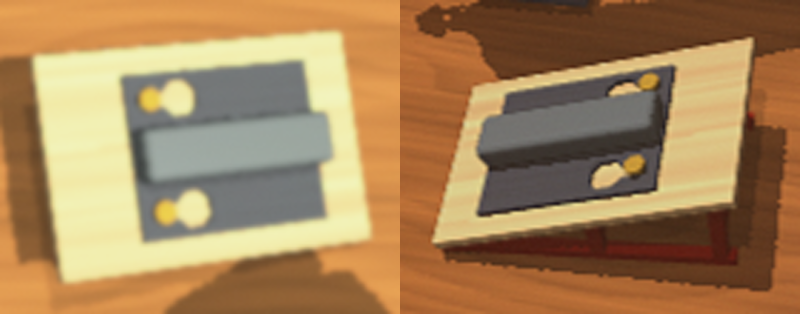

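The crop confirms the layout: brass stud heads sit at the slots' upper ends, at top-view pixels (388,230) and (393.5,269) and scene pixels (257,219) and (252,248). Next I fit the stand's pose from these points and the panel corners.

```bash
cat >> h.py <<'E'
A=np.radians(18)
def Rst(yaw):
    c,s=np.cos(yaw),np.sin(yaw); Rz=np.array([[c,-s,0],[s,c,0],[0,0,1]])
    Rx=np.array([[1,0,0],[0,np.cos(A),-np.sin(A)],[0,np.sin(A),np.cos(A)]])
    return Rz@Rx   # stud-frame axes in world
def stud2w(p,P): # p=(x,y,yaw) of stand; P in stud frame
    return np.array([p[0],p[1],.07])+Rst(p[2])@(np.array(P)+[0,.055,0])
E
python3 - <<'E'
from h import *
from scipy.optimize import least_squares
obs=[]
S={}
for n,rois in(("top",[(380,222,394,238),(386,261,400,277)]),("scene",[(250,213,264,226),(245,240,259,255)])):
    s=pickle.load(open(n+".pkl","rb"));S[n]=s;hsv=cv2.cvtColor(s["img"],cv2.COLOR_RGB2HSV)
    for i,(a,b,c,d) in enumerate(rois):
        m=cv2.inRange(hsv[b:d,a:c],(15,150,100),(30,255,255));y,x=np.nonzero(m)
        uv=(x.mean()+a,y.mean()+b);print(n,len(x),uv)
        obs.append((n,uv,(.048 if i==0 else -.048,0,.0135),2.))
pan=np.array([[453.5,205.7],[464.3,278.4],[356.2,293.3],[345.7,214.4]])
for uv,(x,y) in zip(pan,[(.095,-.205),(-.095,-.205),(-.095,.095),(.095,.095)]): obs.append(("top",uv,(x,y,0),1.))
# scene corners by colour
hsv=cv2.cvtColor(S["scene"]["img"],cv2.COLOR_RGB2HSV);print("scene panel hsv",hsv[268,195],hsv[235,288],hsv[275,300])
f=lambda p:np.concatenate([(proj(S[n],stud2w(p,P))-uv)*w for n,uv,P,w in obs])
r=least_squares(f,[.46,-.22,.1],loss="soft_l1");print(r.x,np.degrees(r.x[2]));print(f(r.x).reshape(-1,2).round(2))
np.save("stand.npy",r.x)
# bar edges prediction
p=r.x
for y in(-.16,.02): print([proj(S[n],stud2w(p,(0,y,.033))).round(1).tolist() for n in S])
for n in S:
  for (x,y) in ((-.023,-.16),(.023,-.16),(.023,.02),(-.023,.02)): print(n,proj(S[n],stud2w(p,(x,y,.033))).round(1))
from plant import *
X=Rst(p[2]);n=X[:,2]
# tool: z=-n, y along +-x of stud frame
from scipy.spatial.transform import Rotation as Ro
for sgn in(1,-1):
    Q=np.c_[np.cross(sgn*X[:,0],-n),sgn*X[:,0],-n];q=np.roll(Ro.from_matrix(Q).as_quat(),1)
    for P in((0,-.07,.025),(0,-.19,.06),(0,-.038,.12)): print(sgn,q.round(3),P,inverse_kinematics(stud2w(p,P),q))
E
```

```text
top 32 (np.float64(386.65625), np.float64(229.53125))
top 36 (np.float64(392.3888888888889), np.float64(269.1388888888889))
scene 30 (np.float64(256.56666666666666), np.float64(218.1))
scene 35 (np.float64(251.6), np.float64(247.17142857142858))
scene panel hsv [ 21 104 221] [ 24  91 226] [ 11 172  92]
[ 0.47145414 -0.22714747  0.12272345] 7.031535699082062
[[ 2.000e-01  3.000e-02]
 [-1.100e-01 -4.000e-02]
 [-8.900e+00  5.878e+01]
 [ 1.098e+01 -5.706e+01]
 [-3.300e-01 -4.400e-01]
 [ 7.000e-02 -1.100e-01]
 [ 9.000e-02  7.500e-01]
 [-7.000e-02  2.000e-02]]
[[451.2, 241.8], [197.3, 237.1]]
[[385.6, 249.4], [258.7, 227.1]]
top [452.6 251. ]
top [449.8 232.6]
top [384.2 239.7]
top [387.  259.1]
scene [199.  230.4]
scene [195.5 244. ]
scene [257.5 234.1]
scene [259.8 220.2]
1 [-0.117  0.654  0.74   0.104] (0, -0.07, 0.025) [-0.60097357  0.24932242  0.02703984  1.56043203  0.23368698  0.82213252]
1 [-0.117  0.654  0.74   0.104] (0, -0.19, 0.06) [-0.73980971  0.47852727  0.31328041  1.64748978  0.20239946  0.68357566]
1 [-0.117  0.654  0.74   0.104] (0, -0.038, 0.12) [-0.59959746  0.23350438  0.20153543  1.75042521  0.23397621  0.82351553]
-1 [-0.104  0.74  -0.654 -0.117] (0, -0.07, 0.025) [-0.60097357  0.24932242  0.02703984  1.56043203  0.23368698 -2.31946013]
-1 [-0.104  0.74  -0.654 -0.117] (0, -0.19, 0.06) [-0.73980971  0.47852727  0.31328041  1.64748978  0.20239946 -2.458017  ]
-1 [-0.104  0.74  -0.654 -0.117] (0, -0.038, 0.12) [-0.59959746  0.23350438  0.20153543  1.75042521  0.23397621 -2.31807713]
```

```bash
cat >> h.py <<'E'
from scipy.spatial.transform import Rotation as Ro
def quat(M): return np.roll(Ro.from_matrix(M).as_quat(),1)
def toolq(p):
    X=Rst(p[2]); return quat(np.c_[X[:,1],X[:,0],-X[:,2]])
def w2stud(p,W): return Rst(p[2]).T@(np.array(W)-[p[0],p[1],.07])-[0,.055,0]
E
python3 - <<'E'
from h import *
from scipy.optimize import least_squares
S={n:pickle.load(open(n+".pkl","rb")) for n in("top","scene")}
obs=[("top",(386.66,229.53),(.048,0,.0135),2),("top",(392.39,269.14),(-.048,0,.0135),2),("scene",(256.57,218.1),(-.048,0,.0135),2),("scene",(251.6,247.17),(.048,0,.0135),2)]
for uv,(x,y) in zip([[453.5,205.7],[464.3,278.4],[356.2,293.3],[345.7,214.4]],[(.095,-.205),(-.095,-.205),(-.095,.095),(.095,.095)]): obs.append(("top",uv,(x,y,0),1.))
f=lambda p:np.concatenate([(proj(S[n],stud2w(p,P))-uv)*w for n,uv,P,w in obs])
r=least_squares(f,[.46,-.22,.1],loss="soft_l1");print(r.x,np.degrees(r.x[2]));print(f(r.x).reshape(-1,2).round(2).tolist())
p=r.x;np.save("stand.npy",p)
from plant import *
q=toolq(p)
close(20); move_to(stud2w(p,(0,-.195,.13)),q); movel(stud2w(p,(0,-.195,.026)),q,guard=8)
print(w2stud(p,current_tool_pos()),current_wrist_force())
F0=current_wrist_force()
h=movel(stud2w(p,(0,-.155,.026)),q,speed=.02,guard=2)
print(h,w2stud(p,current_tool_pos()),Rst(p[2]).T@(current_wrist_force()-F0),current_clock())
s=snapshot("scene");pickle.dump(s,open("s1.pkl","wb"));cv2.imwrite("pics/s1.png",crop(s["img"],150,140,190,150,4)[:,:,::-1])
E
```

```text
[ 0.4711615  -0.22769722  0.1197401 ] 6.860602114738813
[[0.76, 0.14], [0.21, 0.1], [0.79, 0.95], [0.56, 0.48], [0.02, -0.18], [0.2, 0.18], [0.18, 0.71], [0.25, -0.05]]
[ 5.73241487e-05 -1.95304374e-01  2.75987398e-02] [-0.29765801 -0.74450221  0.13398366]
True [-5.77882997e-05 -1.71723238e-01  2.56827216e-02] [ 1.71422623  0.69849174 -0.58169902] 3.9917
```

View pics/s1.png

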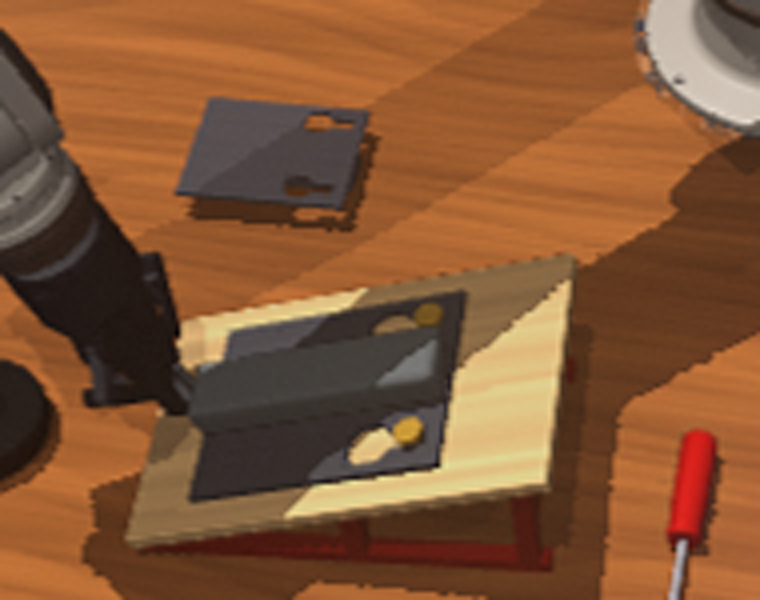

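The fingertips touch the bar's lower end at stud-frame y = -0.1717, against -0.171 expected. Now I push 32 mm up the slope.

Run:
```python
from h import *
from plant import *
p=np.load("stand.npy");q=toolq(p)
h=movel(stud2w(p,(0,-.1395,.026)),q,speed=.025,guard=14)
print(h,w2stud(p,current_tool_pos()),Rst(p[2]).T@current_wrist_force())
movel(stud2w(p,(0,-.165,.026)),q,speed=.1);movel(stud2w(p,(0,-.18,.11)),q)
let_go(); move_to(stud2w(p,(0,-.12,.15)),q); print(current_clock())
s=snapshot("scene");pickle.dump(s,open("s2.pkl","wb"));w=snapshot("wrist")
pickle.dump(w,open("w2.pkl","wb"))
a=crop(s["img"],175,190,130,100,4);b=cv2.resize(w["img"],(520,390))
cv2.imwrite("pics/s2.png",np.hstack([cv2.resize(a,(400,308)),cv2.resize(b,(400,308))])[:,:,::-1])
```

```text
False [-3.95322129e-05 -1.39539845e-01  2.59001711e-02] [ 0.9128777  -2.7010021  -2.21303525]
7.7917
```

View pics/s2.png

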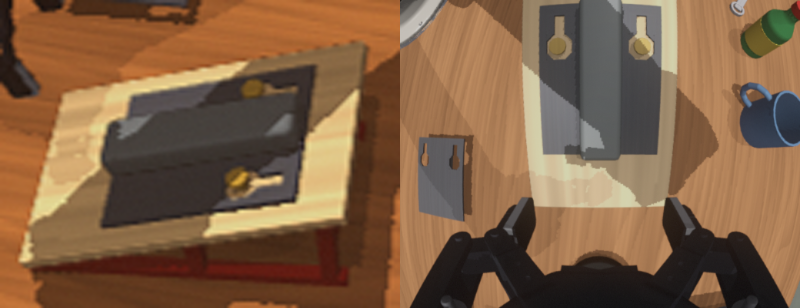

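The wrist view shows both heads in the wide holes, near crop pixels (560,47) and (641,47). I'll check the centring closer in.

Run:
```python
from h import *
w=pickle.load(open("w2.pkl","rb"));s=pickle.load(open("s2.pkl","rb"))
a=crop(w["img"],225,0,200,140,4)
cv2.imwrite("pics/w2c.png",a[:,:,::-1])
```

```text
(no output)
```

View pics/w2c.png

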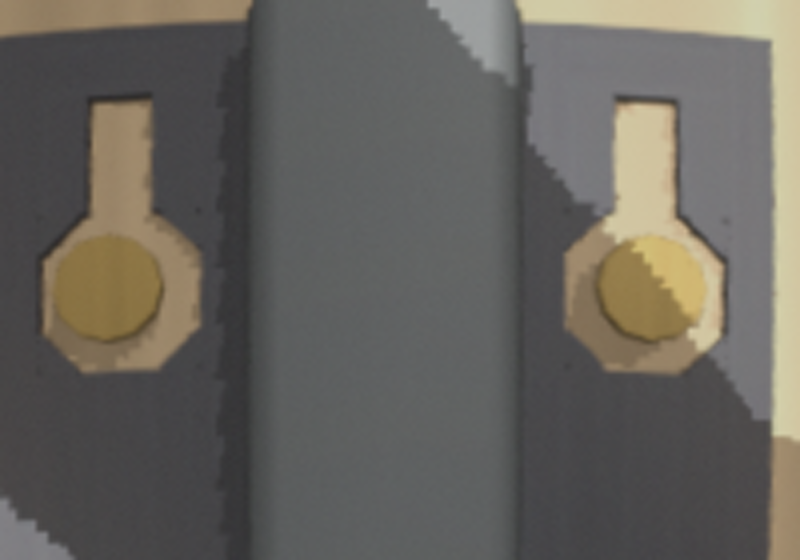

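```bash
cat >> h.py <<'E'
def fplane(p,w,uv,z):
    f=240/np.tan(np.radians(w["fov_y"]/2));R=np.array(w["R"]);c=-R.T@np.array(w["t"])
    d=np.array([uv[0]-w["cx"],uv[1]-w["cy"]]);r=np.hypot(*d);th=r/f
    v=R.T@np.r_[np.sin(th)*d/r,np.cos(th)]
    B=Rst(p[2]);C=w2stud(p,c);v=B.T@v
    return C+v*(z-C[2])/v[2]
E
python3 - <<'E'
from h import *
p=np.load("stand.npy");w=pickle.load(open("w2.pkl","rb"))
g=lambda u,v,z:(fplane(p,w,(225+u/4,v/4),z)*1e3).round(1)
for h,o in(((108,288),(122,294)),((651,288),(645,294))): print("head",g(*h,.014),"hole",g(*o,.005))
for v in(200,500): print("bar edges",g(252,v,.033),g(520,v,.033))
E
```

```text
head [-46.   -2.7  14. ] hole [-45.   -2.6   5. ]
head [49.  -2.6 14. ] hole [49.5 -2.4  5. ]
bar edges [-19.1   8.5  33. ] [24.   8.6 33. ]
bar edges [-19.3 -41.7  33. ] [ 24.2 -41.6  33. ]
```

The holes and heads coincide to within 1 mm, so I can grip the bar and lift off square to the panel.

Run:
```python
from h import *
from plant import *
p=np.load("stand.npy");q=toolq(p);B=Rst(p[2])
x=.0005;y=-.038
move_to(stud2w(p,(x,y,.10)),q)
print(movel(stud2w(p,(x,y,.023)),q,speed=.08,guard=6),w2stud(p,current_tool_pos()))
F0=current_wrist_force();close(50)
print(current_opening(),current_finger_force(),B.T@(current_wrist_force()-F0),current_moment())
print(movel(stud2w(p,(x,y,.030)),q,speed=.02,guard=15),B.T@(current_wrist_force()-F0))
print(movel(stud2w(p,(x,y,.093)),q,speed=.06,guard=15),B.T@(current_wrist_force()-F0),current_opening(),current_clock())
s=snapshot("scene");cv2.imwrite("pics/s3.png",crop(s["img"],130,100,250,190,3)[:,:,::-1])
yw=np.radians(-1.7);c,sn=np.cos(yw),np.sin(yw)
qt=quat(np.array([[-sn,c,0],[c,sn,0],[0,0,-1.]]).astype(float));print(qt,[inverse_kinematics([.514,.1934,z],qt) for z in(.15,.028)])
```

```text
False [ 0.00072626 -0.03808649  0.02360391]
0.044947926183045585 54.34934735298157 [ 2.94709007 -0.83436343  4.03327028] [-0.44455754 -0.34496249 -0.07079384]
False [ 1.30872246 -2.11202865 -5.39061186]
False [-0.10684553 -2.21353496 -5.24781973] 0.04511804759902291 11.625
[0.         0.71751873 0.69653921 0.        ] [array([ 0.35987889,  0.06982307, -0.02614195,  1.47483131,  0.        ,
        1.96034582]), array([ 0.35987889,  0.11148438, -0.21897464,  1.24033731,  0.        ,
        1.96034582])]
```

View pics/s3.png

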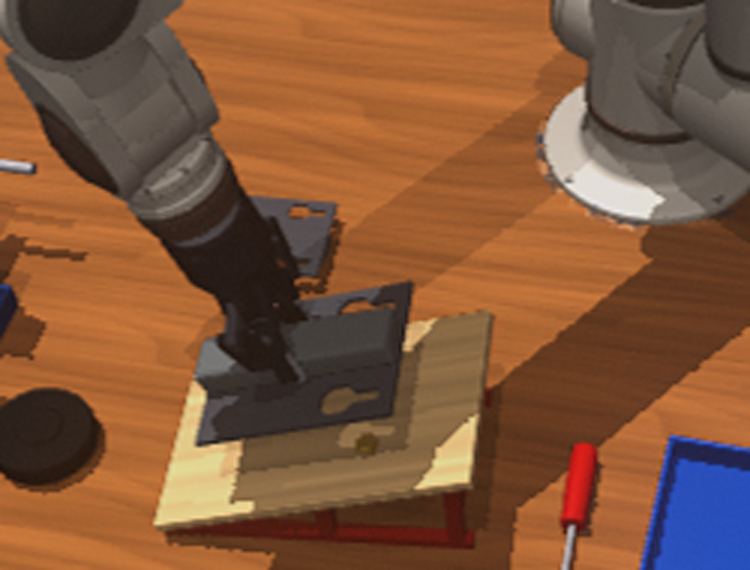

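The armrest is clear of the studs (stud visible at (367,443)) and weighs about 5.7 N. Next is the tray.

Run:
```python
from h import *
from plant import *
yw=np.radians(-1.7);c,sn=np.cos(yw),np.sin(yw)
qt=quat(np.array([[-sn,c,0],[c,sn,0],[0,0,-1.]]))
P=current_tool_pos();movel(P+np.array([0,0,.05]),speed=.12)
T=np.array([.514,.1934,0])
move_to(T+[0,0,.15],qt);dwell(.3);print(current_opening(),current_wrist_force())
movel(T+[0,0,.045],qt,speed=.08);dwell(.2)
F0=current_wrist_force()
h=movel(T+[0,0,.0262],qt,speed=.012,guard=2.5);print(h,current_tool_pos(),current_wrist_force()-F0,current_clock())
s=snapshot("scene");cv2.imwrite("pics/s4.png",crop(s["img"],300,180,200,150,4)[:,:,::-1])
```

```text
0.04482431264442123 [ 0.19699892  0.1374978  -4.49154128]
True [0.51394432 0.19339192 0.02833374] [-1.04383815  0.33946785 11.49047877] 17.075
```

View pics/s4.png

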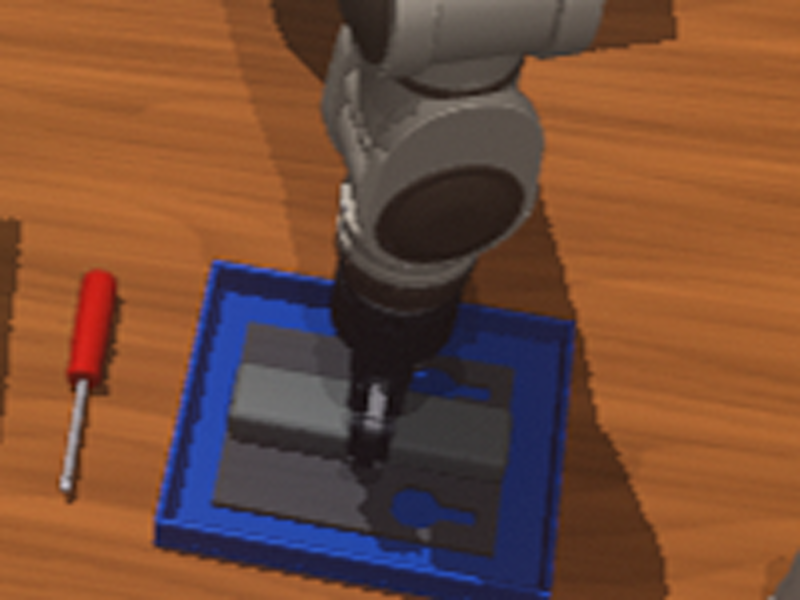

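The armrest is centred on the tray floor, and the contact height of 28.3 mm matches what I expected. I'll release it and retreat.

Run:
```python
from h import *
from plant import *
let_go();dwell(.2);P=current_tool_pos();movel(P+np.array([0,0,.15]),speed=.1)
set_joints([-.3,0.0,0.0,1.5,0,1.57]) if 0 else None
dwell(.5);s=snapshot("scene");cv2.imwrite("pics/s5.png",s["img"][:,:,::-1]);print(current_clock(),current_tool_pos(),current_wrist_force())
```

```text
20.0083 [0.51282694 0.19298352 0.17665201] [-0.47453827  0.13686953 -0.57483625]
```

View pics/s5.png

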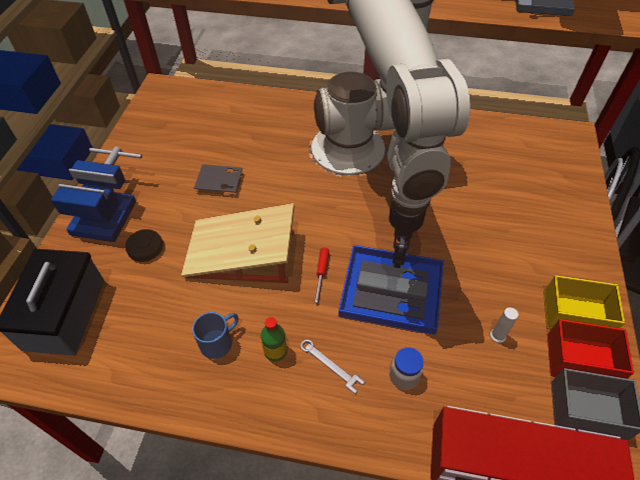

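The armrest lies flat in the tray at (392,290), pad up. The studs are bare and the other things haven't moved.

```bash
python3 -c "
from plant import *
print(close_job())"
```

```text
the job is handed in; nothing more can be done
None
```

The armrest was slid up the slope, lifted off its studs and laid flat, pad up, in the blue tray; nothing else was moved, and I handed the job in at about 20 s on the robot's clock.

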